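# Step the drilling slide on by one turn of its hand wheel

## Robot

A 6-joint arm with a two-finger parallel gripper is mounted at the origin on a cart in front of the work surface, level with it; the furniture and walls round the work are solid. World frame = base frame: x ahead of the robot, y to its left, z up, the work surface at z = 0. Lengths are in m, angles in degrees, forces in N, time in s.
With the tool pointing down it reaches from about 0.4 to 0.825 m from the base axis. Payload 7 kg.
Tool frame: the origin (TCP) lies at the very end of the fingers, on their centre line; the grasp point (between the pads) lies 19 mm behind it; z points along the fingers, y is the direction in which the jaws open and shut (so a half turn about z gives the same grasp; the last joint's range is limited). The gripper opens to 88 mm and grips with 3 to 60 N. Pads are 19 mm wide; open, the fingers measure 130 mm over their backs; the gripper's body (78 mm by 193 mm) begins 47 mm behind the grasp point.
Start: joints at [87.038, 20.546, 0.682, 0, -70.136, -16.507], TCP at [0.225, 0.636, 0.227] pointing down, gripper open.
Joint ranges: [-176.03, 176.03], [-82.01, 121.73], [-58.28, 71.71], [-173.87, 95.51], [-174.79, -0.11], [-173.66, 173.66]. Speed limits (degrees/s): [136.94, 136.94, 172.46, 180, 180, 180].

## Interface

Orientations are given as [roll, pitch, yaw] about the fixed x, y, z axes, in that order (R = Rz(yaw) Ry(pitch) Rx(roll)).
In Python, from plant import telemetry, snapshot, calibration, workorder gives the robot as it stands. The module is installed in compiled form; this text tells all that it offers.
- The arm moves only by the tool step_arm, never from a script. Its argument "plan" is text: rows parted by semicolons, each of 7 numbers parted by spaces: the finger opening in cm, from 0 to 8.76, then the shift along the tool's x, y, z in cm, then the turn, a rotation vector about the tool's x, y, z in degrees. A call has 1 to 12 rows; each row shifts and turns the commanded pose from where the row before left it, along the tool's axes as they then stand; what a row does not reach is not made up. A row lasts 1/12 s, in which the tool goes at most 41.7 mm and 7.16 degrees, less where a joint would pass 70% of its speed; a pose out of reach is approached as far as the arm can. A call with a gripper value outside its range is refused whole. The fingers move at their own pace and stop on an object; the grip force is fixed at half the most. Time passes only in rows, so rows that do not move let the fingers close. It gives the time, the measured TCP pose, the force and the opening at its end, in the units of the state.
- telemetry.get_obs(): the state, without advancing time (a new reading comes with each control period).
- snapshot(name): name is "scene" or "top" or "wrist"; returns the picture (480x640x3 uint8, blue, green, red); there is no depth.
- calibration(name): a dict with "K" (3x3 intrinsics, pixels), "camera_from_world" (4x4, takes a point from world to camera coordinates). Camera axes: x right, y up, looking along -z (the intrinsics and any distortion apply to the point x, -y, -z); pixel columns grow to the right and rows downward; lengths in m; the calibration is good to about 2 mm. The wrist camera is an equidistant fisheye: a pixel r from the principal point sees the ray r / f radians off the axis. A picture is of the moment at which its call begins: read the wrist's pose just before it. calibration takes no time and is no camera call; for the wrist camera it gives the pose at the moment of the call.
- workorder.close_job(): hands the job in, once; it reports no verdict.
The state is a dict: "clock": time; "joint_pos": joint angles; "qvel": joint speeds; "tau": joint torques, N m; "tool_pos": TCP position; "orientation": TCP orientation; "force": force on the tool from outside, world axes, zero at the start; "moment": the same for the moment, N m; "opening": finger opening in m.
Only numpy, scipy, OpenCV 4.12 (cv2) and the standard library are available. Lean on these libraries where they do the work, as an engineer would, in place of code of your own. Each camera call takes 0.05 s, during which the arm holds its last target.

## Task

Step the drilling slide on by one hole pitch: with a fingertip or the outside of the fingers, push the flat hand wheel round clockwise (seen from above) by its upright handle through exactly one full turn, so that the handle ends where it stands now. Only push the handle, gently: do not grip it, and leave the tin, tape, bearing and other things around it where they are. Finish clear of the wheel.

Things in the scene. Friction and masses are not known exactly. Their poses are not given: they have to be found in the camera images.
- slide_unit: The stepping slide, fixed to the bench: base plate 130 x 370 mm, 12 mm thick, with a grey gearbox (92 mm square, 72 mm high) under the wheel. Origin at bench level under the wheel's axis. From there the low slide (under 60 mm high) runs 300 mm along its +y axis; a drill-guide arm 97 mm high stands 135 mm from the axis. Each run it stands elsewhere and is turned.
- wheel_axis (a point): Point on the vertical axis of the hand wheel, 95 mm above the bench. The wheel is a flat, level three-spoke wheel of dark steel on top of the gearbox: rim 156 mm over all, 16 mm thick, its top 103 mm above the bench; hub top 108 mm.
- handle_top (a point): Centre of the top end of the wheel's upright handle: a black round stub, 23 mm in diameter, that stands on the rim at one spoke end, 70 mm from the wheel's axis, from 107 to 163 mm above the bench; this point is at 163 mm. The stub spins freely on its own pin. It goes round with the wheel.
- wheel_grip: The same handle's stub; origin at the centre of its lower end, 107 mm above the bench (its attitude means nothing, since it spins).
- wheel (a joint): Angle of the hand wheel in rad; grows as it turns clockwise seen from above (one turn = 2 pi) and lies between 0 and 2.4 at the start. It turns stiffly (about 4 N at the handle), stays where it is left, and drives the slide's carriage 20 mm a turn away from the wheel. End stops at -0.4 and 12.
- tin_8: open tin with a yellow-orange band, 75 mm wide, 94 mm tall, standing just beside the wheel (right of it, about 0.18 m from its axis); loose bystander; origin at the centre of its underside
- tape_2: black roll of tape lying flat, 102 mm across, 24 mm high, on the robot's side of the wheel; loose bystander; origin at the centre of its underside
- wood_block: pine offcut 60 x 120 x 34 mm lying flat on the robot's side of the slide; loose bystander; origin at the centre of its underside
- bearing_11: steel ball bearing 72 mm across, 17 mm high, lying behind the wheel; loose bystander; origin at the centre of its underside
- pliers: pliers 53 x 170 x 16 mm lying at the front right, its length along its own y axis; loose bystander; origin at the centre of its underside

How it is judged:
By the outcome, as a careful person would: the job done as asked, in the order asked, and still so for the second after the job is handed in, with the robot touching nothing.
It also fails if it takes over 51 s, if anything falls off the work surface, if the arm or the gripper's body presses on something with over 40 N, if the wrist force passes 120 N, or if a joint passes its speed limit or range.

## Working session

There is one attempt and no reset: what is moved stays moved. The work goes in short steps, Python scripts to look and compute and a tool call to move; the robot and the scene stay as the last step left them, time stands still between calls to the robot, and variables do not carry over. Pictures are saved under pics/ and viewed, and the job is handed in when it is done.

Besides the shell and the picture viewer there is one more tool, called after "Call:" in YAML: its name, and indented under it one key for each argument. step_arm: Moves the arm, as the interface text tells. Its arguments: {"type":"object","properties":{"plan":{"type":"string"}},"required":["plan"]}

```bash
mkdir -p pics
python3 - <<'E'
from plant import telemetry, snapshot, calibration
import cv2
print(telemetry.get_obs())
for n in ("scene","top"):
    im=snapshot(n); cv2.imwrite(f"pics/{n}0.png",im); c=calibration(n); print(n,c)
E
```

```text
{'clock': 0.0, 'joint_pos': array([ 8.70389520e+01,  2.05913575e+01,  6.31314099e-01, -2.11584970e-02,
       -7.01375104e+01, -1.65072784e+01]), 'qvel': array([ 0.02828228, -0.10999947,  0.03252365,  0.06835003,  0.02395107,
        0.14965876]), 'tau': array([ 7.02877533e-04, -5.82715344e+01,  2.93062645e+01,  6.99704692e+00,
        6.97860582e-03, -1.33429407e-04]), 'tool_pos': array([0.22481769, 0.63590271, 0.22560164]), 'orientation': array([ 1.79900815e+02, -8.65115790e-03, -1.94755247e+01]), 'force': array([-0.14602439,  0.49626799, -0.2101278 ]), 'moment': array([ 0.04244892,  0.00236311, -0.03288879]), 'opening': 0.08747103599259724}
scene {'K': array([[532.93936504,   0.        , 314.26388589],
       [  0.        , 532.93936504, 242.4633689 ],
       [  0.        ,   0.        ,   1.        ]]), 'camera_from_world': array([[ 0.78734229, -0.61648767,  0.00592251, -0.48801645],
       [ 0.46513809,  0.60029767,  0.65060685, -0.31671322],
       [-0.40464637, -0.5094955 ,  0.75939164, -0.94736769],
       [ 0.        ,  0.        ,  0.        ,  1.        ]])}
top {'K': array([[504.43360367,   0.        , 314.70776191],
       [  0.        , 504.43360367, 237.49120788],
       [  0.        ,   0.        ,   1.        ]]), 'camera_from_world': array([[-0.00418397, -0.99998194,  0.00431548, -0.06096812],
       [ 0.99667136, -0.00381868,  0.08143477, -0.57526703],
       [-0.08141682,  0.00464183,  0.99666933, -1.32728183],
       [ 0.        ,  0.        ,  0.        ,  1.        ]])}
```

View pics/scene0.png

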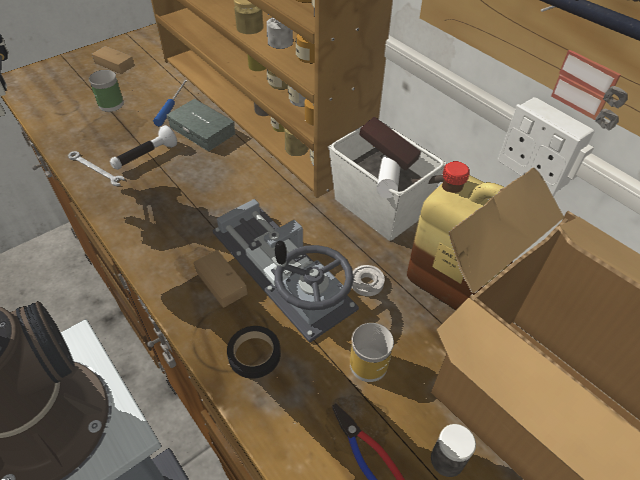

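View pics/top0.png

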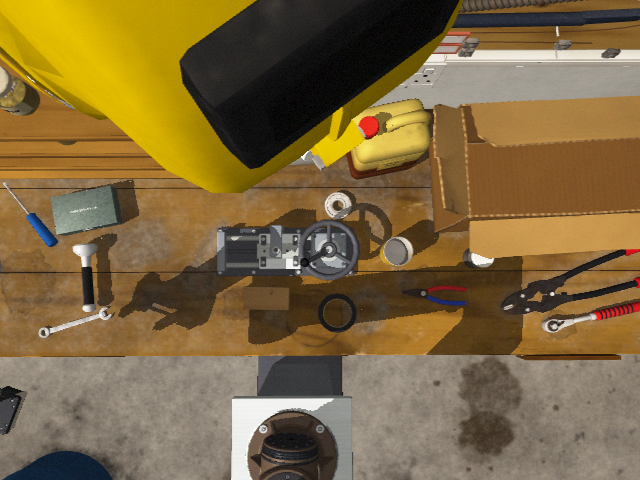

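```bash
cat > h.py <<'E'
import numpy as np,cv2
from plant import telemetry, snapshot, calibration
def ray(n,u,v):
    c=calibration(n);K=c["K"];T=c["camera_from_world"];R=T[:3,:3];o=-R.T@T[:3,3]
    d=np.array([(u-K[0,2])/K[0,0],-(v-K[1,2])/K[1,1],-1.]);return o,R.T@d
def atz(n,u,v,z):
    o,d=ray(n,u,v);return o+d*(z-o[2])/d[2]
def proj(n,P):
    c=calibration(n);K=c["K"];p=c["camera_from_world"]@np.append(P,1);
    return np.array([K[0,2]+K[0,0]*p[0]/-p[2],K[1,2]+K[1,1]*-p[1]/-p[2]])
E
python3 - <<'E'
from h import *
for n in("scene","top"): print(n,ray(n,0,0)[0])
a=cv2.imread("pics/top0.png")[180:350,200:430]; cv2.imwrite("pics/topc.png",cv2.resize(a,None,fx=3.4,fy=3.4,interpolation=cv2.INTER_CUBIC))
a=cv2.imread("pics/scene0.png")[190:390,205:405]; cv2.imwrite("pics/scenec.png",cv2.resize(a,None,fx=3,fy=3,interpolation=cv2.INTER_CUBIC))
cv2.imwrite("pics/w0.png",snapshot("wrist"))
E
```

```text
scene [ 0.14820247 -0.59341349  0.92836917]
top [ 0.46503402 -0.05700276  1.36997093]
```

View pics/topc.png

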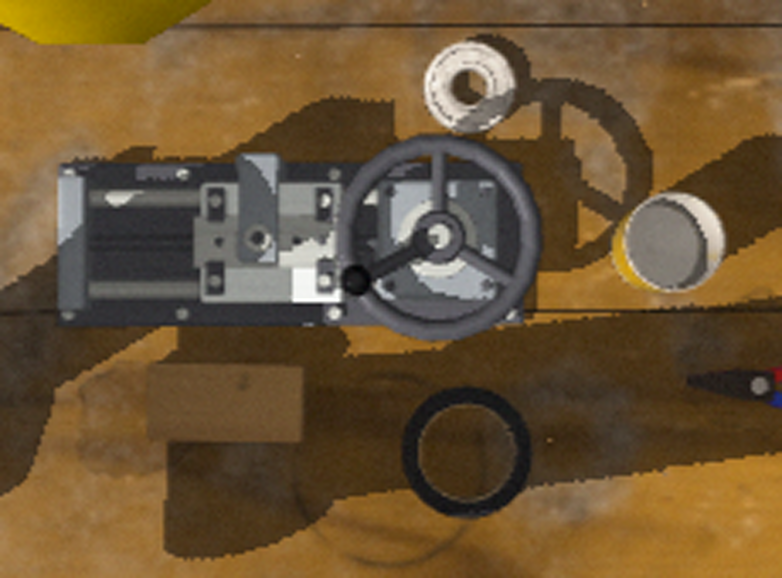

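View pics/scenec.png

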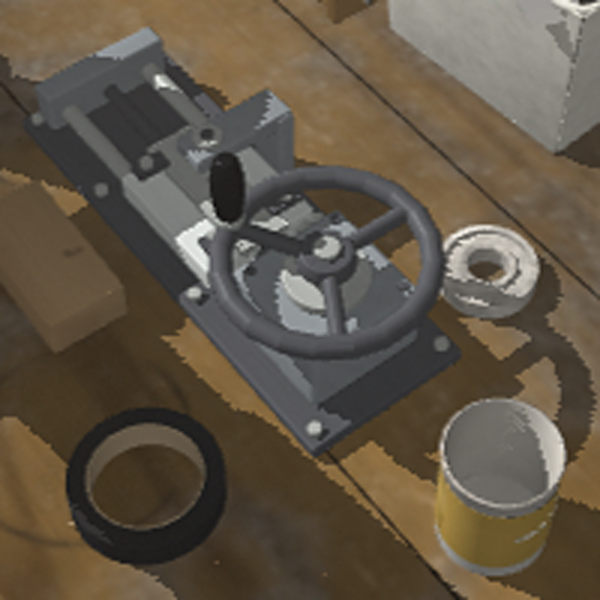

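View pics/w0.png

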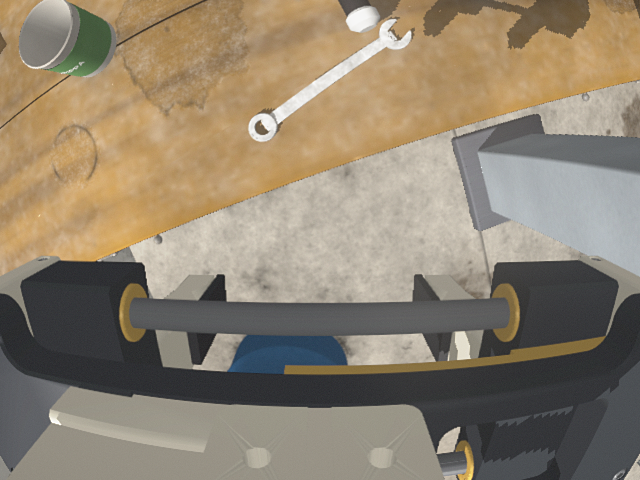

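Run:
```python
from h import *
c=atz("top",329.3,249.7,.098); h=atz("top",200+356/3.4,180+279/3.4,.160)
print(c,h,np.linalg.norm((h-c)[:2]),np.degrees(np.arctan2(*(h-c)[[1,0]])))
print("scene hub",atz("scene",205+326/3,190+244/3,.108),"handle",atz("scene",205+227/3,190+157/3,.163), proj("scene",[h[0],h[1],.163]))
for n,u,v,z in [("tin",669,243,.094),("tape",466,452,.024),("bearing",470,86,.017),("guide",258,238,.097),("block",226,403,.034)]:
    print(n,atz("top",200+u/3.4,180+v/3.4,z))
# overlay: scene rim
im=cv2.imread("pics/scene0.png")
for a in np.arange(0,360,10):
  p=proj("scene",[c[0]+.078*np.cos(np.radians(a)),c[1]+.078*np.sin(np.radians(a)),.095]);cv2.circle(im,tuple(int(round(x)) for x in p),1,(0,0,255),-1)
p=proj("scene",[h[0],h[1],.163]);cv2.circle(im,tuple(int(round(x)) for x in p),1,(0,255,0),-1)
p=proj("scene",[h[0],h[1],.107]);cv2.circle(im,tuple(int(round(x)) for x in p),1,(0,255,0),-1)
cv2.imwrite("pics/ov.png",cv2.resize(im[190:390,205:405],None,fx=3,fy=3))
```

```text
[ 0.53786501 -0.09964765  0.098     ] [ 0.50488414 -0.03841681  0.16      ] 0.06954820967510776 118.3083119157374
scene hub [ 0.53902565 -0.10028139  0.108     ] handle [ 0.50602144 -0.04074594  0.163     ] [279.45866335 241.87403056]
tin [ 0.53292834 -0.27073041  0.094     ]
tape [ 0.37450141 -0.12156062  0.024     ]
bearing [ 0.66272059 -0.12733017  0.017     ]
guide [0.53769467 0.03527588 0.097     ]
block [0.41357696 0.06432349 0.034     ]
```

View pics/ov.png

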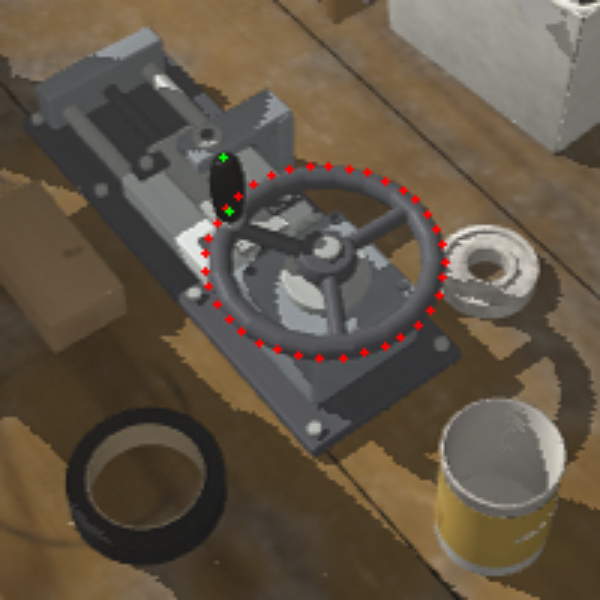

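Call:
step_arm:
  plan: "0 2 2.4 0 0 0 0;0 2 2.4 0 0 0 0;0 2 2.4 0 0 0 0;0 2 2.4 0 0 0 0;0 2 2.4 0 0 0 0;0 2 2.4 0 0 0 0;0 2 2.4 0 0 0 0;0 2 2.4 0 0 0 0;0 2 2.4 0 0 0 0;0 2 2.4 0 0 0 0;0 2 2.4 0 0 0 0;0 2 2.4 0 0 0 0"

```text
clock: 1.15
tool_pos: [0.3554, 0.2833, 0.2266]
orientation: [-180.0, 0.0, -19.5]
force: [1.0, -0.9, 0.4]
opening: 0.0131
```

Call:
step_arm:
  plan: "0 1.9 2.3 0 0 0 0;0 1.9 2.3 0 0 0 0;0 1.9 2.3 0 0 0 0;0 1.9 2.3 0 0 0 0;0 1.9 2.3 0 0 0 0;0 1.9 2.3 0 0 0 0;0 1.9 2.3 0 0 0 0;0 1.9 2.3 0 0 0 0;0 1.9 2.3 0 0 0 0;0 1.9 2.3 0 0 0 0;0 1.9 2.3 0 0 0 0;0 1.9 2.3 0 0 0 0"

```text
clock: 2.15
tool_pos: [0.4783, -0.0529, 0.2266]
orientation: [-180.0, -0.0, -19.5]
force: [0.6, 0.2, -0.6]
opening: 0.0002
```

Call:
step_arm:
  plan: "0 0 0 1 0 0 -6;0 0 0 1 0 0 -6;0 0 0 1 0 0 -6;0 0 0 1 0 0 -6;0 0 0 1 0 0 -6;0 0 0 1 0 0 -6;0 0 0 0 0 0 -6;0 0 0 0 0 0 -6;0 0 0 0 0 0 0;0 0 0 0 0 0 0"

```text
clock: 2.98
tool_pos: [0.4782, -0.0514, 0.1665]
orientation: [-180.0, 0.0, 28.3]
force: [0.5, -0.2, 0.1]
opening: -0.0001
```

Run:
```python
from h import *
o=telemetry.get_obs();print(o['tool_pos'],o['orientation'],o['joint_pos'],o['force'])
s=snapshot("scene");t=snapshot("top");w=snapshot("wrist")
cv2.imwrite("pics/t1.png",t);cv2.imwrite("pics/w1.png",w)
cv2.imwrite("pics/s1.png",cv2.resize(s[150:370,180:450],None,fx=2.7,fy=2.7,interpolation=cv2.INTER_CUBIC))
```

```text
[ 0.47817068 -0.0513845   0.16648852] [-1.79996754e+02  9.40386982e-03  2.83438457e+01] [ 1.73694774e+01  5.05046102e+00 -2.81022623e+01 -1.66781032e-03
 -5.68571266e+01  1.00975280e+02] [ 0.51017889 -0.15077695  0.11078083]
```

View pics/s1.png

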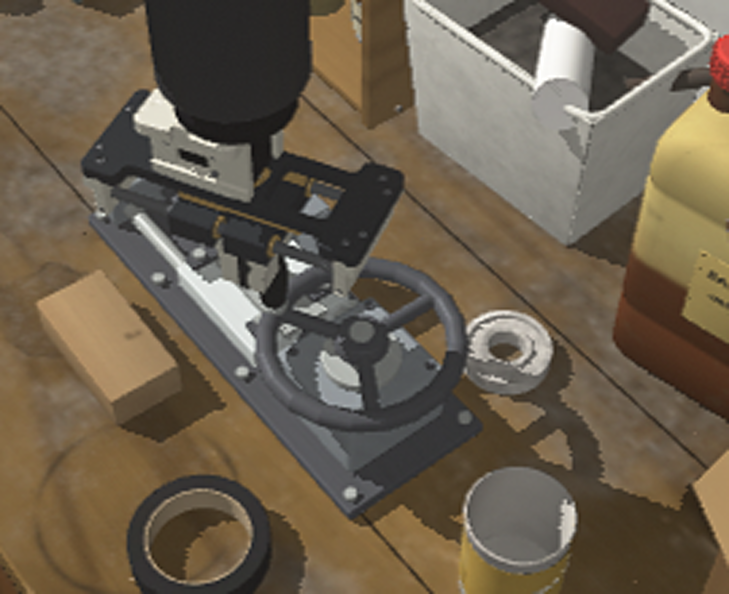

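View pics/w1.png

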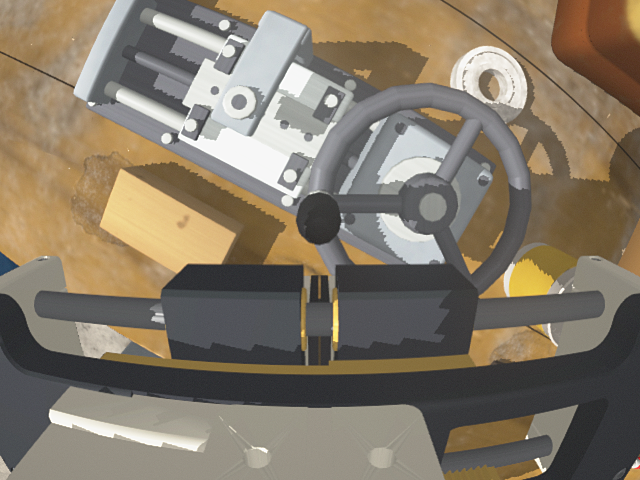

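View pics/t1.png

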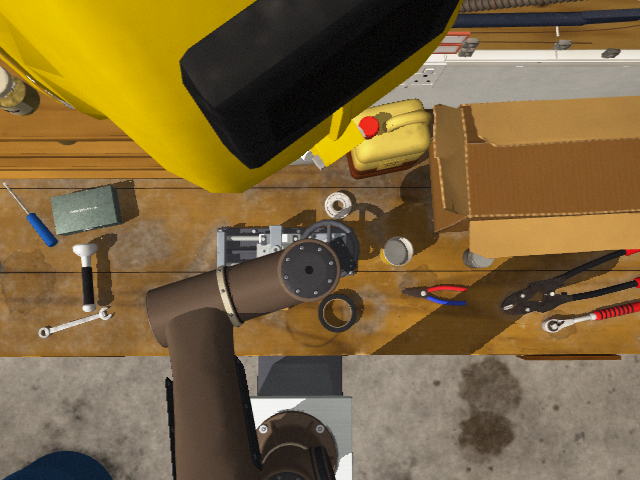

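Call:
step_arm:
  plan: "0 0 0 1 0 0 0;0 0 0 1 0 0 0;0 0 0 1 0 0 0;0 0 0 1 0 0 0;0 0 0 0.4 0 0 0;0 0 0 0 0 0 0;0 0.2 0 0 0 0 0;0 0.2 0 0 0 0 0;0 0.1 0 0 0 0 0;0 0 0 0 0 0 0"

```text
clock: 3.97
tool_pos: [0.4833, -0.0487, 0.123]
orientation: [180.0, -0.1, 28.5]
force: [-0.5, -0.1, -0.4]
opening: 0.0005
```

Run:
```python
from h import *
o=telemetry.get_obs();print(o['tool_pos'],o['orientation'],o['force'])
w=snapshot("wrist");s=snapshot("scene")
cv2.imwrite("pics/w2.png",w)
cv2.imwrite("pics/s2.png",cv2.resize(s[200:330,230:390],None,fx=4.5,fy=4.5,interpolation=cv2.INTER_CUBIC))
```

```text
[ 0.4832874 -0.048717   0.1230028] [ 1.79983405e+02 -5.51236754e-02  2.85422787e+01] [-0.51613691 -0.149113   -0.36490382]
```

View pics/w2.png

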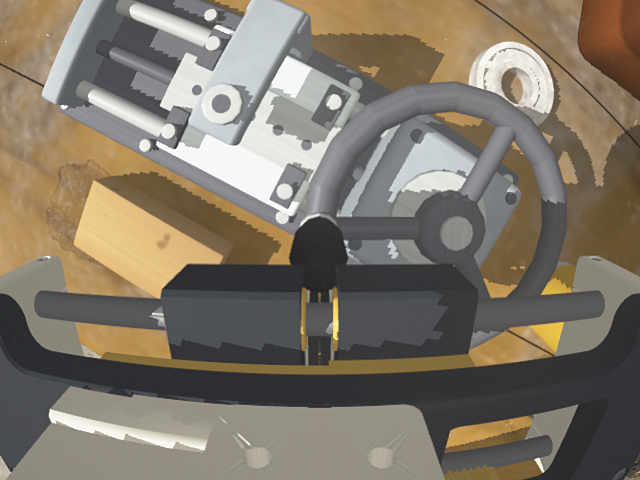

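View pics/s2.png

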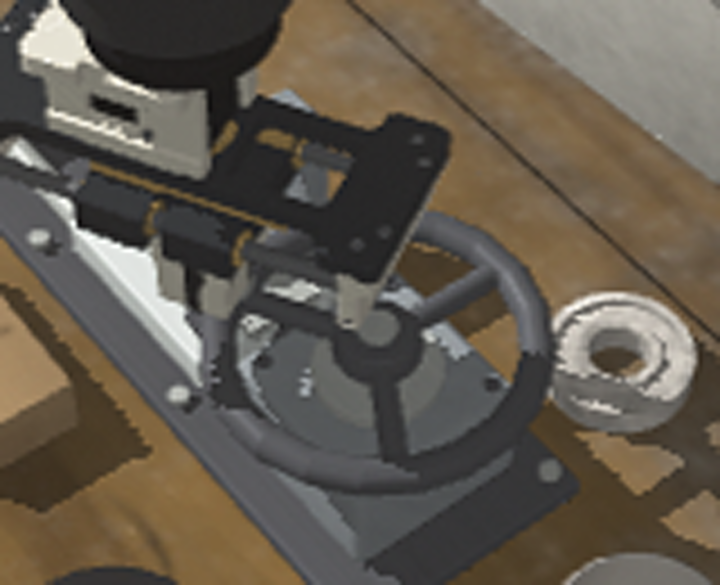

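Call:
step_arm:
  plan: "0 0.1 0 0 0 0 0;0 0 0 0 0 0 0;0 0.05 0 0 0 0 0;0 0 0 0 0 0 0;0 0.05 0 0 0 0 0;0 0 0 0 0 0 0"

```text
clock: 4.57
tool_pos: [0.4845, -0.048, 0.1226]
orientation: [180.0, -0.0, 28.5]
force: [-0.2, 0.1, -0.1]
opening: 0.0002
```

Call:
step_arm:
  plan: "0 0.05 0 0 0 0 0;0 0 0 0 0 0 0;0 0.05 0 0 0 0 0;0 0 0 0 0 0 0"

```text
clock: 4.9
tool_pos: [0.4854, -0.0475, 0.1226]
orientation: [180.0, -0.0, 28.5]
force: [1.2, 0.0, -0.1]
opening: 0.0003
```

Call:
step_arm:
  plan: "0 0.05 0 0 0 0 0;0 0 0 0 0 0 0;0 0 0 0 0 0 0"

```text
clock: 5.15
tool_pos: [0.4858, -0.0473, 0.1226]
orientation: [-180.0, -0.0, 28.5]
force: [0.1, 0.6, -0.2]
opening: 0.0003
```

Call:
step_arm:
  plan: "0 0.05 0 0 0 0 0;0 0 0 0 0 0 0;0 0 0 0 0 0 0"

```text
clock: 5.4
tool_pos: [0.4862, -0.047, 0.1226]
orientation: [180.0, -0.0, 28.5]
force: [-0.4, -0.2, -0.4]
opening: 0.0008
```

Call:
step_arm:
  plan: "0 0.1 0 0 0 0 0;0 0 0 0 0 0 0;0 0 0 0 0 0 0"

```text
clock: 5.65
tool_pos: [0.4866, -0.0467, 0.1224]
orientation: [-180.0, 0.1, 28.5]
force: [-2.3, -1.1, 1.6]
opening: 0.0006
```

Call:
step_arm:
  plan: "0 0.1 0 0 0 0 0;0 0 0 0 0 0 0;0 0 0 0 0 0 0"

```text
clock: 5.9
tool_pos: [0.4875, -0.0462, 0.1224]
orientation: [-180.0, 0.0, 28.5]
force: [-3.6, -1.2, 1.6]
opening: 0.0004
```

Run:
```python
from h import *
o=telemetry.get_obs();print(o['tool_pos'],o['orientation'],o['force'])
w=snapshot("wrist")
cv2.imwrite("pics/w3.png",cv2.resize(w[180:400,220:480],None,fx=2.7,fy=2.7,interpolation=cv2.INTER_CUBIC))
```

```text
[ 0.48751715 -0.04623347  0.1224423 ] [-1.79987865e+02  4.50861998e-02  2.85255229e+01] [-3.57848528 -1.19480797  1.59753987]
```

View pics/w3.png

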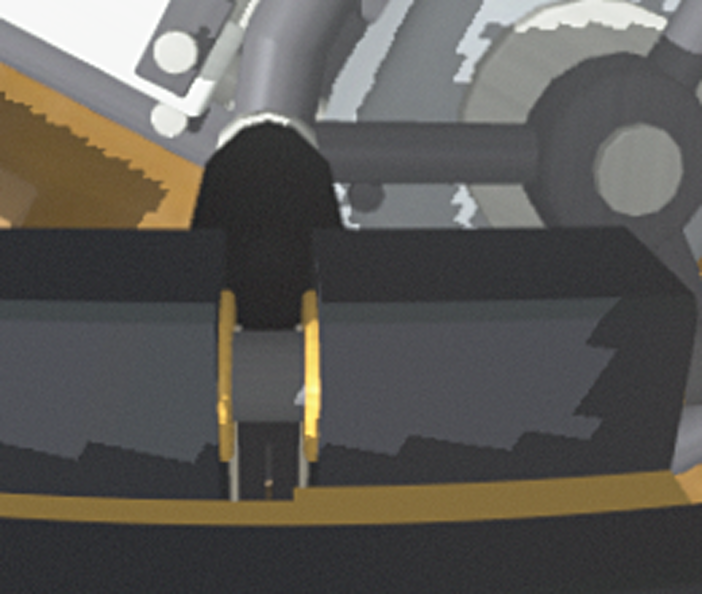

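Call:
step_arm:
  plan: "0 0.38 -0.09 0 0 0 3;0 0.63 -0.14 0 0 0 5;0 0.63 -0.14 0 0 0 5;0 0.63 -0.14 0 0 0 5;0 0.63 -0.14 0 0 0 5;0 0.63 -0.14 0 0 0 5;0 0.63 -0.14 0 0 0 5;0 0.38 -0.09 0 0 0 3;0 0 0 0 0 0 0"

```text
clock: 6.7
tool_pos: [0.5299, -0.026, 0.1224]
orientation: [-180.0, -0.0, -7.6]
force: [-1.4, 0.2, 0.5]
opening: 0.0005
```

```bash
cat >> h.py <<'E'
C=np.array([.5385,-.1000])
def st():
    o=telemetry.get_obs();p=o['tool_pos'];y=o['orientation'][2];a=np.radians(y)
    ex=np.array([np.cos(a),np.sin(a)]);ey=np.array([np.sin(a),-np.cos(a)]);d=C-p[:2]
    print("t",round(o['clock'],2),"pos",p.round(4),"yaw",y.round(1),"F",o['force'].round(1),"c in tool",(d@ex).round(4),(d@ey).round(4),"j",o['joint_pos'].round(0))
E
python3 - <<'E'
from h import *
st()
cv2.imwrite("pics/w4.png",snapshot("wrist"))
E
```

```text
t 6.7 pos [ 0.5299 -0.026   0.1224] yaw -7.6 F [-1.4  0.2  0.5] c in tool 0.0183 0.0722 j [ 18.  12. -26.  -0. -52.  64.]
```

View pics/w4.png

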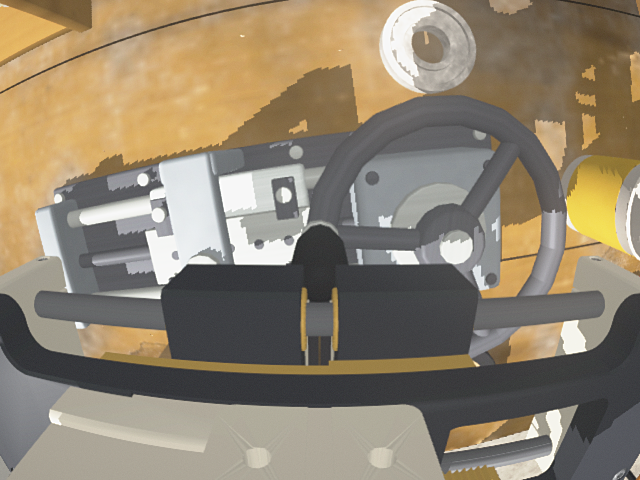

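Call:
step_arm:
  plan: "0 0.38 -0.09 0 0 0 3;0 0.63 -0.14 0 0 0 5;0 0.63 -0.14 0 0 0 5;0 0.63 -0.14 0 0 0 5;0 0.63 -0.14 0 0 0 5;0 0.63 -0.14 0 0 0 5;0 0.63 -0.14 0 0 0 5;0 0.63 -0.14 0 0 0 5;0 0.63 -0.14 0 0 0 5;0 0.63 -0.14 0 0 0 5;0 0.63 -0.14 0 0 0 5;0 0.63 -0.14 0 0 0 5"

```text
clock: 7.75
tool_pos: [0.5956, -0.0521, 0.1224]
orientation: [180.0, 0.1, -65.6]
force: [-3.6, 3.3, 3.0]
opening: 0.0004
```

```bash
python3 -c "
from h import *
st()"
```

```text
t 7.75 pos [ 0.5956 -0.0521  0.1224] yaw -65.6 F [-3.6  3.3  3. ] c in tool 0.02 0.0718 j [ 14.  18. -17.  -0. -55.  11.]
```

Call:
step_arm:
  plan: "0 0.63 -0.14 0 0 0 5;0 0.63 -0.14 0 0 0 5;0 0.63 -0.14 0 0 0 5;0 0.63 -0.14 0 0 0 5;0 0.63 -0.14 0 0 0 5;0 0.63 -0.14 0 0 0 5;0 0.63 -0.14 0 0 0 5;0 0.63 -0.14 0 0 0 5;0 0.63 -0.14 0 0 0 5;0 0.63 -0.14 0 0 0 5;0 0.63 -0.14 0 0 0 5;0 0.63 -0.14 0 0 0 5"

```text
clock: 8.75
tool_pos: [0.6098, -0.1246, 0.1226]
orientation: [-179.9, 0.2, -125.6]
force: [2.9, 3.9, -2.0]
opening: 0.0002
```

```bash
python3 -c "
from h import *
st()
cv2.imwrite('pics/w5.png',snapshot('wrist'))"
```

```text
t 8.75 pos [ 0.6098 -0.1246  0.1226] yaw -125.6 F [ 2.9  3.9 -2. ] c in tool 0.0214 0.0723 j [  6.  20. -14.  -0. -55. -42.]
```

View pics/w5.png

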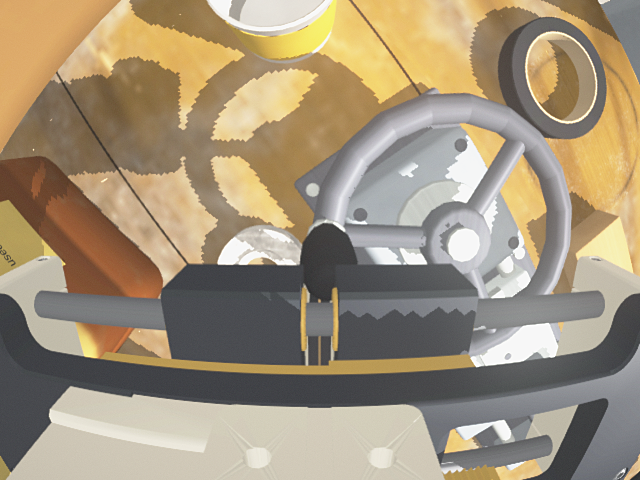

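Call:
step_arm:
  plan: "0 0.63 -0.12 0 0 0 5;0 0.63 -0.12 0 0 0 5;0 0.63 -0.12 0 0 0 5;0 0.63 -0.12 0 0 0 5;0 0.63 -0.12 0 0 0 5;0 0.63 -0.12 0 0 0 5;0 0.63 -0.12 0 0 0 5;0 0.63 -0.12 0 0 0 5;0 0.63 -0.12 0 0 0 5;0 0.63 -0.12 0 0 0 5;0 0.63 -0.12 0 0 0 5;0 0.63 -0.12 0 0 0 5"

```text
clock: 9.8
tool_pos: [0.5522, -0.1703, 0.1228]
orientation: [180.0, 0.3, 174.5]
force: [5.9, 1.3, -4.7]
opening: 0.0003
```

```bash
python3 -c "
from h import *
st()"
```

```text
t 9.8 pos [ 0.5522 -0.1703  0.1228] yaw 174.5 F [ 5.9  1.3 -4.7] c in tool 0.0204 0.0686 j [  2.  16. -20.  -0. -53. -98.]
```

Call:
step_arm:
  plan: "0 0.62 -0.18 0 0 0 5;0 0.62 -0.18 0 0 0 5;0 0.62 -0.17 0 0 0 5;0 0.62 -0.16 0 0 0 5;0 0.62 -0.16 0 0 0 5;0 0.62 -0.15 0 0 0 5;0 0.63 -0.15 0 0 0 5;0 0.63 -0.15 0 0 0 5;0 0.63 -0.15 0 0 0 5;0 0.63 -0.15 0 0 0 5;0 0.38 -0.09 0 0 0 3;0 0 0 0 0 0 0"

```text
clock: 10.8
tool_pos: [0.4874, -0.1532, 0.1229]
orientation: [179.9, 0.1, 121.6]
force: [0.7, -1.1, -1.3]
opening: 0.0004
```

```bash
python3 -c "
from h import *
st()
cv2.imwrite('pics/w6.png',snapshot('wrist'))"
```

```text
t 10.8 pos [ 0.4874 -0.1532  0.1229] yaw 121.6 F [ 0.7 -1.1 -1.3] c in tool 0.0185 0.0714 j [   5.   11.  -28.    0.  -51. -153.]
```

View pics/w6.png

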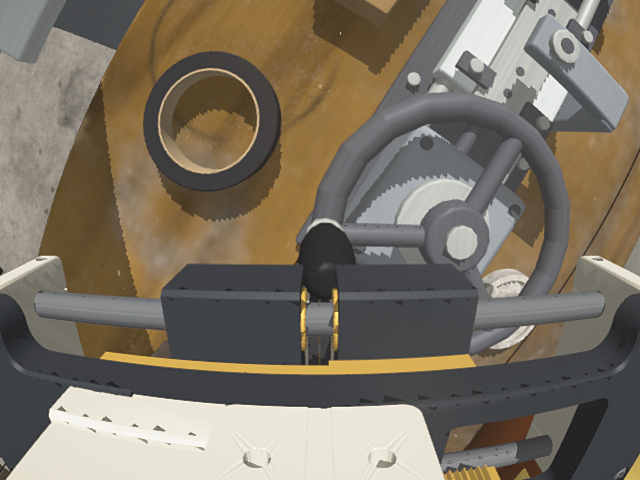

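Call:
step_arm:
  plan: "0 -0.6 0 0 0 0 0;0 -1 0 0 0 0 0;0 -0.8 0 0 0 0 0;0 0 0 -1.5 0 0 0;0 0 0 -2 0 0 0;0 0 0 -2 0 0 0;0 0 0 0 0 0 -6;0 0 0 0 0 0 -7;0 0 0 0 0 0 -7;0 0 0 0 0 0 -7;0 0 0 0 0 0 -7;0 0 0 0 0 0 -7"

```text
clock: 11.85
tool_pos: [0.5, -0.1747, 0.1774]
orientation: [-180.0, -0.0, 162.9]
force: [0.5, -0.2, -0.4]
opening: 0.0006
```

Call:
step_arm:
  plan: "0 0 0 0 0 0 -7;0 0 0 0 0 0 -7;0 0 0 0 0 0 -7;0 0 0 0 0 0 -7;0 0 0 0 0 0 -7;0 0 0 0 0 0 -7;0 0 0 0 0 0 -7;0 0 0 0 0 0 -7;0 0 0 0 0 0 -7;0 0 0 0 0 0 -7;0 0 0 0 0 0 -7;0 0 0 0 0 0 -7"

```text
clock: 12.85
tool_pos: [0.5, -0.1747, 0.1774]
orientation: [180.0, -0.0, -113.1]
force: [0.2, 0.5, 0.2]
opening: 0.0002
```

Call:
step_arm:
  plan: "0 0 0 0 0 0 -7;0 0 0 0 0 0 -7;0 0 0 0 0 0 -7;0 0 0 0 0 0 -7;0 0 0 0 0 0 -7;0 0 0 0 0 0 -7;0 0 0 0 0 0 -7;0 0 0 0 0 0 -6;0 0 0 0 0 0 0"

```text
clock: 13.6
tool_pos: [0.4999, -0.1746, 0.1774]
orientation: [180.0, 0.0, -58.2]
force: [-0.4, 0.9, 0.2]
opening: 0.0007
```

```bash
python3 -c "
from h import *
st()
cv2.imwrite('pics/w7.png',snapshot('wrist'))
cv2.imwrite('pics/s7.png',cv2.resize(snapshot('scene')[190:390,205:405],None,fx=3,fy=3,interpolation=cv2.INTER_CUBIC))"
```

```text
t 13.6 pos [ 0.4999 -0.1746  0.1774] yaw -58.2 F [-0.4  0.9  0.2] c in tool -0.0431 -0.0721 j [  2.   9. -22.   0. -59.  30.]
```

View pics/s7.png

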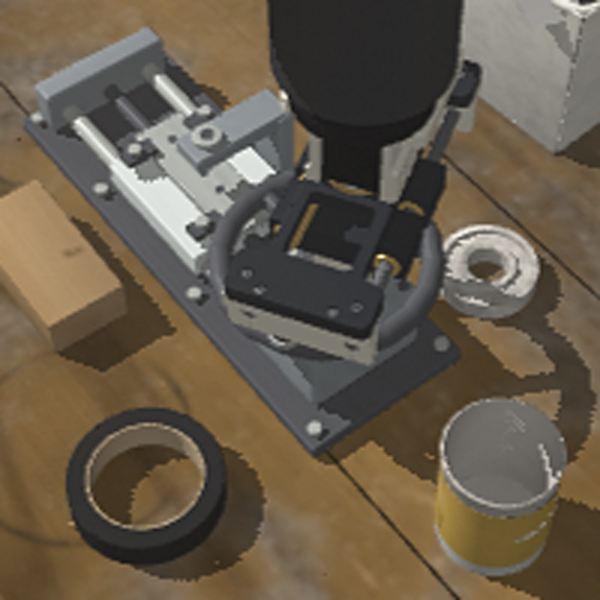

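View pics/w7.png

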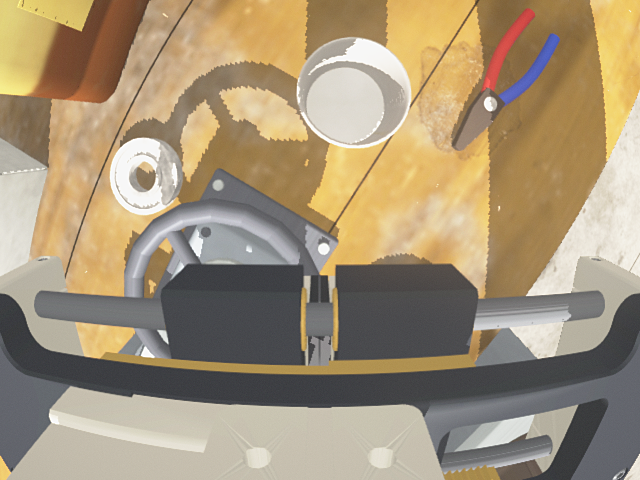

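Call:
step_arm:
  plan: "0 0 0 2 0 0 0;0 0 0 2 0 0 0;0 0 0 1.5 0 0 0;0 0 0 0 0 0 0;0 -0.8 0 0 0 0 0;0 -0.8 0 0 0 0 0;0 -0.4 0 0 0 0 0;0 -0.2 0 0 0 0 0;0 -0.2 0 0 0 0 0;0 0 0 0 0 0 0"

```text
clock: 14.53
tool_pos: [0.4875, -0.153, 0.1235]
orientation: [-179.9, -0.1, -58.4]
force: [0.2, -0.1, 0.0]
opening: 0.0005
```

```bash
python3 -c "
from h import *
st()"
```

```text
t 14.53 pos [ 0.4875 -0.153   0.1235] yaw -58.4 F [ 0.2 -0.1  0. ] c in tool -0.0185 -0.0712 j [  5.  11. -28.   0. -51.  27.]
```

Call:
step_arm:
  plan: "0 -0.38 0.09 0 0 0 3;0 -0.63 0.15 0 0 0 5;0 -0.63 0.15 0 0 0 5;0 -0.63 0.15 0 0 0 5;0 -0.63 0.15 0 0 0 5;0 -0.63 0.15 0 0 0 5;0 -0.63 0.15 0 0 0 5;0 -0.63 0.15 0 0 0 5;0 -0.63 0.15 0 0 0 5;0 -0.63 0.15 0 0 0 5;0 -0.38 0.09 0 0 0 3;0 0 0 0 0 0 0"

```text
clock: 15.53
tool_pos: [0.4635, -0.0939, 0.1231]
orientation: [-180.0, -0.0, -109.6]
force: [0.8, -1.9, 1.4]
opening: 0.0007
```

```bash
python3 -c "
from h import *
st()"
```

```text
t 15.53 pos [ 0.4635 -0.0939  0.1231] yaw -109.6 F [ 0.8 -1.9  1.4] c in tool -0.0194 -0.0728 j [ 13.   7. -32.   0. -50. -32.]
```

Call:
step_arm:
  plan: "0 -0.38 0.09 0 0 0 3;0 -0.63 0.13 0 0 0 5;0 -0.63 0.13 0 0 0 5;0 -0.63 0.13 0 0 0 5;0 -0.63 0.13 0 0 0 5;0 -0.63 0.13 0 0 0 5;0 -0.63 0.13 0 0 0 5;0 -0.38 0.09 0 0 0 3;0 0 0 0 0 0 0"

```text
clock: 16.28
tool_pos: [0.4812, -0.0521, 0.1226]
orientation: [180.0, -0.0, -145.5]
force: [-1.4, -2.1, 2.2]
opening: 0.0001
```

```bash
python3 -c "
from h import *
st()"
```

```text
t 16.28 pos [ 0.4812 -0.0521  0.1226] yaw -145.5 F [-1.4 -2.1  2.2] c in tool -0.0201 -0.0719 j [ 17.   8. -31.   0. -51. -73.]
```

Call:
step_arm:
  plan: "0 -0.3 0.07 0 0 0 3;0 -0.25 0.06 0 0 0 3;0 0 0 0 0 0 0;0 0 0 0 0 0 0"

```text
clock: 16.62
tool_pos: [0.4845, -0.0481, 0.1224]
orientation: [180.0, -0.0, -151.3]
force: [-3.2, 0.3, 1.7]
opening: 0.0001
```

```bash
python3 -c "
from h import *
st()
p=telemetry.get_obs()['tool_pos'][:2];print((np.array([.4865,-.0468])-p)@[.879,.477])
cv2.imwrite('pics/s8.png',cv2.resize(snapshot('scene')[190:390,205:405],None,fx=3,fy=3,interpolation=cv2.INTER_CUBIC))"
```

```text
t 16.62 pos [ 0.4845 -0.0481  0.1224] yaw -151.3 F [-3.2  0.3  1.7] c in tool -0.0224 -0.0714 j [ 18.   8. -31.  -0. -51. -79.]
0.0023802765501808464
```

Call:
step_arm:
  plan: "0 -0.1 0 0 0 0 0;0 -0.05 0 0 0 0 0;0 0 0 0 0 0 0;0 0.5 0 0 0 0 0;0 1 0 0 0 0 0;0 1 0 -0.5 0 0 0;0 0 0 -3 0 0 0;0 0 0 -3 0 0 0;0 0 0 -3 0 0 0;0 0 0 0 0 0 0"

```text
clock: 17.5
tool_pos: [0.4671, -0.0594, 0.224]
orientation: [-179.8, 0.5, -151.4]
force: [1.9, 0.2, 0.5]
opening: 0.0004
```

```bash
python3 -c "
from h import *
st()"
```

```text
t 17.5 pos [ 0.4671 -0.0594  0.224 ] yaw -151.4 F [1.9 0.2 0.5] c in tool -0.0433 -0.0698 j [ 17.   1. -25.   0. -64. -78.]
```

Call:
step_arm:
  plan: "0 -0.7 1.3 0 0 0 0;0 -1.4 2.6 0 0 0 0;0 -1.4 2.6 0 0 0 0;0 -1.4 2.6 0 0 0 0;0 -1.4 2.6 0 0 0 0;0 -1.4 2.6 0 0 0 0;0 -1.4 2.6 0 0 0 0;0 -1.4 2.6 0 0 0 0;0 -1.4 2.6 0 0 0 0;0 -1.4 2.6 0 0 0 0;0 -0.7 1.3 0 0 0 0;0 0 0 0 0 0 0"

```text
clock: 18.5
tool_pos: [0.4632, 0.2382, 0.2176]
orientation: [180.0, 0.0, -151.3]
force: [0.8, -0.5, 0.6]
opening: 0.0005
```

```bash
python3 -c "
from h import *
st()
s=snapshot('scene');t=snapshot('top');cv2.imwrite('pics/scene9.png',s);cv2.imwrite('pics/top9.png',t)
a=cv2.imread('pics/top0.png')[215:290,285:370];b=t[215:290,285:370]
cv2.imwrite('pics/topcmp.png',cv2.resize(np.hstack([a,b]),None,fx=4.6,fy=4.6,interpolation=cv2.INTER_CUBIC))
a=cv2.imread('pics/scene0.png')[230:320,255:365];b=s[230:320,255:365]
cv2.imwrite('pics/scmp.png',cv2.resize(np.hstack([a,b]),None,fx=3.6,fy=3.6,interpolation=cv2.INTER_CUBIC))
"
```

```text
t 18.5 pos [0.4632 0.2382 0.2176] yaw -151.3 F [ 0.8 -0.5  0.6] c in tool 0.0962 -0.3329 j [  49.    6.  -19.    0.  -64. -110.]
```

View pics/topcmp.png

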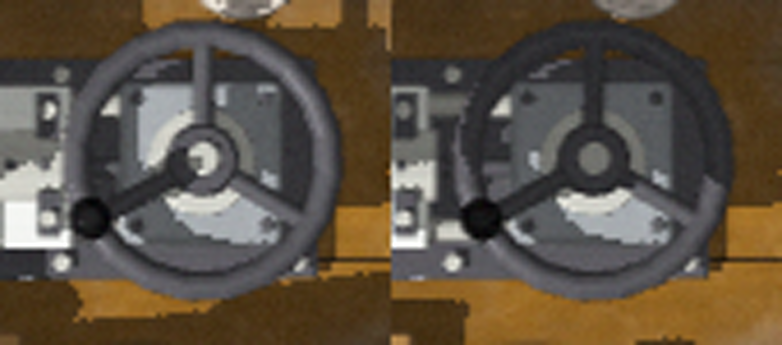

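View pics/scmp.png

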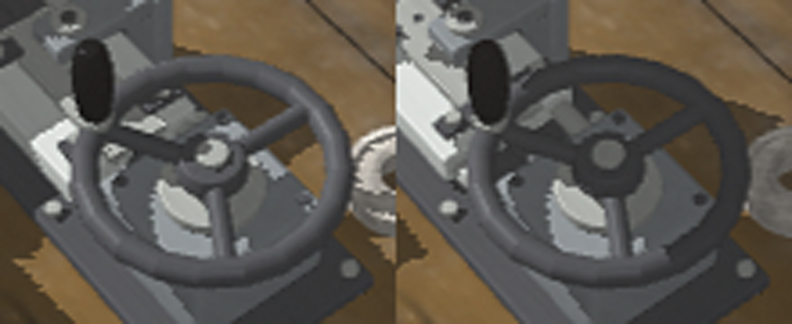

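Run:
```python
from h import *
def seg(f,y0,y1,x0,x1,T):
    im=cv2.imread(f)[y0:y1,x0:x1].astype(float).max(2)
    w=np.clip(T-im,0,None); 
    n,l,s,c=cv2.connectedComponentsWithStats((im<T).astype(np.uint8))
    i=1+np.argmax(s[1:,4]);w=w*0+ (l==i)
    ys,xs=np.nonzero(w);return xs.mean()+x0,ys.mean()+y0,len(xs),ys.min()+y0,xs.min()+x0,xs.max()+x0
for T in (25,30,35,40):
  for f in("scene0","scene9"): print(T,f,seg(f"pics/{f}.png",236,262,270,292,T))
for T in (20,25,30,35):
  for f in("top0","top9"): print(T,f,seg(f"pics/{f}.png",254,270,297,313,T))
for a in(115,117,118.6,120):
  for n in("scene","top"):
    r=np.radians(a);print(a,n,proj(n,[C[0]+.07*np.cos(r),C[1]+.07*np.sin(r),.135]))
```

```text
25 scene0 (np.float64(277.0), np.float64(260.5), 2, np.int64(260), np.int64(277), np.int64(277))Traceback (most recent call last):
  File "<stdin>", line 9, in <module>
  File "<stdin>", line 6, in seg
    return _wrapfunc(a, 'argmax', axis=axis, out=out, **kwds)
    return bound(*args, **kwds)
ValueError: attempt to get argmax of an empty sequence
```

Run:
```python
from h import *
def seg(f,y0,y1,x0,x1,T):
    im=cv2.imread(f)[y0:y1,x0:x1].max(2)
    im=cv2.resize(im,None,fx=4,fy=4,interpolation=cv2.INTER_CUBIC)
    n,l,s,c=cv2.connectedComponentsWithStats((im<T).astype(np.uint8))
    if n<2:return None
    i=1+np.argmax(s[1:,4]);return (c[i]/4+[x0,y0]).round(2),s[i,4]/16,(s[i,:4]/4+[x0,y0,0,0])
for T in (45,50,55,60):
  for f in("scene0","scene9"): print(T,f,seg(f"pics/{f}.png",236,262,270,292,T))
for T in (30,35,40,45,50):
  for f in("top0","top9"): print(T,f,seg(f"pics/{f}.png",254,270,297,313,T))
for a in(115,117,118.6,120):
  for n in("scene","top"):
    r=np.radians(a);print(a,n,proj(n,[C[0]+.07*np.cos(r),C[1]+.07*np.sin(r),.135]))
```

```text
45 scene0 (array([280.73, 252.07]), np.float64(190.8125), array([275.25, 241.25,  11.  ,  20.75]))
45 scene9 (array([280.47, 251.96]), np.float64(195.5625), array([274.75, 241.25,  11.5 ,  20.75]))
50 scene0 (array([280.74, 251.97]), np.float64(198.625), array([275. , 241. ,  11.5,  21. ]))
50 scene9 (array([280.51, 251.95]), np.float64(200.625), array([274.75, 241.  ,  12.  ,  21.  ]))
55 scene0 (array([280.72, 251.87]), np.float64(204.75), array([275.  , 240.75,  11.5 ,  21.25]))
55 scene9 (array([280.56, 251.93]), np.float64(206.8125), array([274.75, 241.  ,  12.5 ,  21.  ]))
60 scene0 (array([280.72, 251.81]), np.float64(209.9375), array([274.75, 240.75,  12.  ,  21.25]))
60 scene9 (array([280.79, 251.88]), np.float64(217.0625), array([274.5, 241. ,  17.5,  21. ]))
30 top0 (array([305.34, 262.16]), np.float64(42.125), array([301.  , 258.  ,   8.25,   8.75]))
30 top9 (array([304.81, 262.46]), np.float64(58.25), array([300.25, 258.  ,   9.25,   9.  ]))
35 top0 (array([305.16, 262.19]), np.float64(52.9375), array([300.75, 257.75,   8.75,   9.  ]))
35 top9 (array([304.89, 262.48]), n
[... 227 characters left out ...]
7.75,  10.75,   9.5 ]))
45 top0 (array([305.57, 261.81]), np.float64(73.4375), array([300.5, 256.5,  12.5,  10.5]))
45 top9 (array([305.1 , 262.33]), np.float64(71.8125), array([299.5 , 257.5 ,  11.75,  10.  ]))
50 top0 (array([306.14, 261.47]), np.float64(92.0625), array([300.5 , 254.  ,  12.5 ,  15.25]))
50 top9 (array([305.92, 261.85]), np.float64(91.0), array([299.5 , 254.  ,  13.5 ,  15.25]))
115 scene [281.22483358 249.74924045]
115 top [304.0999511  260.74892462]
117 scene [280.62626149 250.61998754]
117 top [304.53998596 261.64512562]
118.6 scene [280.17444072 251.32881547]
118.6 top [304.91446676 262.3508263 ]
120 scene [279.7991684  251.95754226]
120 top [305.25826496 262.95962676]
```

View pics/scene9.png

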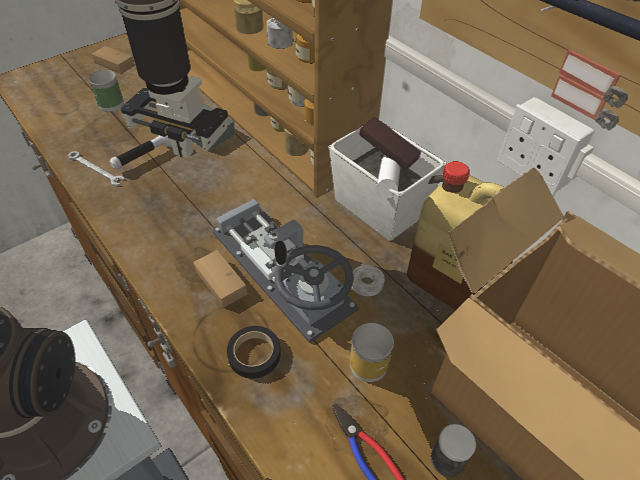

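View pics/top9.png

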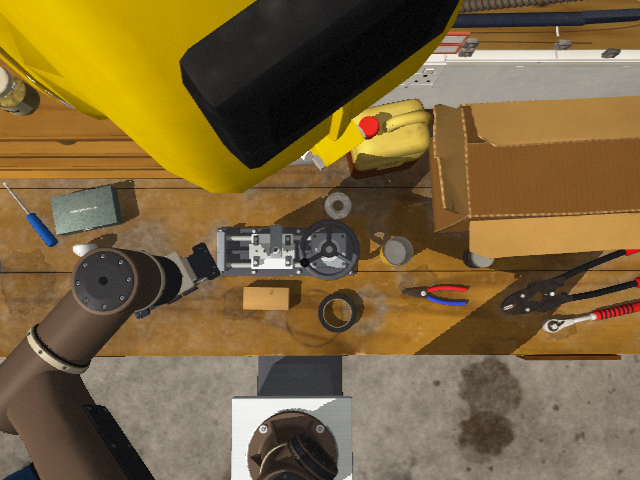

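The handle is back at its starting place: (280,252) in the scene picture and (305,262) in the top picture. The tin (371,352), tape (253,352), bearing (368,280), block and pliers are where they were, and the arm is clear.

```bash
python3 -c "
from plant import workorder
print(workorder.close_job())"
```

```text
the job is handed in; nothing more can be done
None
```

I pushed the hand wheel clockwise through one full turn by its handle, with the closed fingers and no gripping. The push was in two parts: about 267°, then I backed off and turned the tool half round, and pushed the remaining 93° or so. The job is handed in; it used about 18.6 s of the 51 s.

- **Handle position:** in the before and after pictures from both fixed cameras, the handle is back where it started to within about 1°. The images and the contact positions both suggest it stopped roughly 0.5° short, and I left it there.
- **Carriage:** it has visibly moved on, away from the wheel. I did not measure the distance.
- **Other items:** the tin, tape, bearing, block and pliers look unmoved in the last pictures.
- **Forces:** the contact force stayed under about 8 N at every reading, and the arm finished well clear of the wheel.

No checks failed. One small mismatch: first contact came about 1–2 mm later than the camera estimate predicted, which is within the camera calibration error.

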